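# Lock the rocket tube clamp with the hex key

### The arm

A 6-joint arm with a two-finger parallel gripper is mounted at the origin on the work surface. World frame = base frame: x ahead of the robot, y to its left, z up, the work surface at z = 0. Lengths are in m, angles in rad, forces in N, time in s.
With the tool pointing down it reaches from about 0.275 to 0.825 m from the base axis. Payload 5.2 kg.
Tool frame: the origin (TCP) lies at the very end of the fingers, on their centre line; the grasp point (between the pads) lies 19 mm behind it; z points along the fingers, y is the line along which they close (so a half turn about z gives the same grasp; the last joint's range is limited). The gripper opens to 93 mm and grips with 3 to 60 N. Pads are 15 mm wide; open, the fingers measure 128 mm over their backs; the gripper's body (75 mm by 188 mm) begins 65 mm behind the grasp point.
Start: joints at [-1.414, 0.259, 1.535, -0, 1.348, -0.203], TCP at [0.194, -0.515, 0.219] pointing down, gripper open.
Joint ranges: [-3.14, 3.14], [-0.91, 2.08], [0.19, 2.58], [-1.22, 4.36], [0.22, 2.71], [-3.12, 3.12]. Speed limits (rad/s): [2.57, 2.57, 3.14, 3.14, 3.14, 3.14].

### API

Orientations are given as a unit quaternion [x, y, z, w].
In Python, from bench import r gives the robot as it stands.
- The arm moves only by the tool servo_tool, never from a script. Its argument "moves" is a list of rows, each a list of 4 numbers: the shift along the tool's x, y, z in cm, then the turn about the tool's z in rad. A call has 1 to 8 rows; each row is the pose to reach, as a shift and turn from the pose commanded when the call began, along the tool's axes at that moment; what a row does not reach only later rows make up. A row lasts 1/8 s, in which the tool goes at most 62.5 mm and 10.7 degrees, less where a joint would pass 70% of its speed; a pose out of reach is approached as far as the arm can. A call with a gripper value outside its range is refused whole. "gripper" is the finger opening in cm, from 0 to 9.3, set as the call begins (left out, the last holds). The fingers move at their own pace and stop on an object; the grip force is fixed at half the most. Time passes only in rows, so rows that repeat a pose let the fingers close. It gives the time, the measured TCP pose, the force, the opening and the grip force at its end, in the units of the state.
- r.observe(): the state, without advancing time (a new reading comes with each control period).
- r.capture(name): name is "side" or "top"; returns a dict with "image" (384x512x3 uint8, blue, green, red), "range_z" (384x512 float32, m along the optical axis (not along the pixel's ray), 0 where there is no reading), "camera_matrix" (3x3 intrinsics, pixels), "rvec" (rotation vector, rad) and "tvec" (3), from world to camera coordinates, as OpenCV has them. Camera axes: x right, y down, z forward; pixel columns grow to the right and rows downward; lengths in m; the calibration is good to about 2 mm. A picture is of the moment at which its call begins.
- r.finish_job(): hands the job in; it is judged then, once.
Trained networks look in the newest picture that a camera, given by its name, has taken for a name from the list of things; names that differ only in an ending like _2 or _b are one class to them, and where a whole thing is asked for, a point or a joint stands for the part that bears it (a point fixed in the world has none). Each returns a list of dicts, best first, with "conf" (0 to 1); they miss things now and then, are a little off and sometimes report something else, mostly with a low value. They report only what shows in the picture. A call takes as long as a camera call. They do not tell look-alikes from the thing itself.
- r.outline_of(camera, name): "mask" (384x512 bool, what is visible of it) and "box" ([centre column, centre row, width, height] in pixels, round what is visible of it).
- r.landmark_of(camera, name): "pixel" ([column, row] in pixels: a listed point, or the origin of a listed thing).
The state is a dict: "clock": time; "qpos": joint angles; "dq": joint speeds; "effort": joint torques, N m; "tcp_pos": TCP position; "tcp_rot": TCP orientation; "ft_force": force on the tool from outside, world axes, zero at the start; "ft_torque": the same for the moment, N m; "gripper_width": finger opening in m; "gripper_force": force on a finger pad.
Only numpy, scipy, OpenCV 4.12 (cv2) and the standard library are available. Lean on these libraries where they do the work, as an engineer would, in place of code of your own. Each camera call takes 0.05 s, during which the arm holds its last target. There are 200 camera calls.

### The job

Take the larger of the two hex keys out of its stand and tighten the recessed cap screw of the tube clamp, so that the rocket tube is held fast: press the key gently, feel for the hexagon and seat it fully home in the socket before you turn, then turn it clockwise until the screw comes to its stop. Let go and leave the key standing fully home in the tight screw, and leave the other things on the bench where they are.

Things in the scene. Friction and masses are not known exactly. Their poses are not given: they have to be found in the camera images.
- key: Larger hex key, upright in the stand. Black block handle 50 mm long (its x) x 20 mm wide (its y: grip across this), 6 to 48 mm above the origin, on a 32 mm round flange (0 to 6 mm). Below the origin a steel hexagonal shaft, 17 mm across flats, 55 mm long, along -z; flats normal to its x; last 5 mm a round pilot, 17 mm, tapered. Origin: underside of flange, on the axis. About 260 g.
- key_handle (a point): Middle of the larger key's handle, 28 mm above the key's origin; axes as the key's.
- key_tip (a point): End of the larger key's shaft, 55 mm below the key's origin; axes as the key's.
- small_key: The smaller hex key (handle 30 x 13 mm, flange 28 mm, shaft 8 mm across flats, 45 mm long; built alike) in the other hole of the stand, 90 mm from the larger. Does not fit the screw; leave alone. Origin: underside of its flange.
- stand: Fixed wooden stand, 65 mm (its x) x 160 mm (its y) x 62 mm high, with two 22 mm round holes, 58 mm deep, at y = -45 and +45 mm. Either key may be in either hole, its flange resting on the top. Origin: centre of the underside.
- clamp: Fixed aluminium split clamp round a 54 mm rocket tube with fins. Origin: under the screw axis, on the mat. Front part (x -34 to 22, y -32 to 32 mm) has a flat top at z = 90 mm with a 32 mm round vertical recess on the origin's axis holding the cap screw. Tube along its y at x = 61, 55 mm high, y = -60 to 300 mm; clamp body reaches x = 100 mm, fins are up to about 110 mm high.
- socket_mouth (a point): Centre of the screw head's top, 84 mm above the clamp's origin, 6 mm below the clamp's top. Hexagon socket: 17.8 mm across flats, 16 mm deep, oiled. Which way the hexagon lies differs each time and is NOT in any reading (nor screw or clamp yaw): feel or look for it. Free play about 5 degrees each way. A key not lined up enters with its pilot only and stops about 11 mm above the floor.
- socket_floor (a point): Centre of the flat floor of the socket, 16 mm below socket_mouth. The key is fully home when key_tip rests here.
- screw_rim (a point): A point on the top rim of the screw's head, 12 mm from its axis; it moves round as the screw turns.
- screw (a joint): Turn of the cap screw in rad, growing clockwise seen from above. Starts between 0 and 0.4; it takes about 0.1 N m to turn, stays where it is left, and comes to a dead stop, tight, at 1.0 (loosest -0.6).
- jar: Closed jar of 56 mm diameter, 75 mm high; a bystander. Origin: centre of underside.
- tape_roll: Flat roll of tape, 70 mm diameter, 20 mm high; a bystander. Origin: centre of underside.
- marker: Marker pen lying flat, 127 mm long, 16 mm high; a bystander. Origin: on its underside, 16 mm from mid-length.
Mind the look-alikes: they are no part of the job. Leave any red look-alike of the key alone.

How it is judged:
On the way, in this order (a step that is already met when the one before it is completed fails the run):
1. the larger key is fully home in the socket (tip within 3 mm of the floor and of the screw axis, upright within 9 degrees) before the screw has turned more than about 20 degrees either way (z of key_tip in the frame of socket_floor below 0.003 m and horizontal distance between key_tip and socket_floor below 0.003 m and angle between key's own z axis and vertical below 0.16 rad and distance of screw_rim from where it was at the start of the episode below 0.0042 m), for 0.15 s.
2. the screw is turned clockwise to its stop (at least 0.92 rad) with the key still fully home (value of joint screw above 0.92 rad and z of key_tip in the frame of socket_floor below 0.003 m and horizontal distance between key_tip and socket_floor below 0.003 m), for 0.1 s.
At the end, for the whole second after the job is handed in: The screw is tight at its stop (joint at least 0.92 of 1.0 rad); the larger key stands released and at rest in it, its tip within 3 mm of the socket floor and of the screw axis, upright within 9 degrees (all of step 2 and angle between key's own z axis and vertical below 0.16 rad and linear speed of key below 0.02 m/s); the robot touches nothing.
It fails at once if the key is forced on the clamp or its screw: more than 150 N added up over all touching spots (a push of some 30 N or a hard wrench at the stop) (contact force between key and clamp above 150 N).
It fails at once if the smaller key is moved more than 25 mm (distance of small_key from where it was at the start of the episode above 0.025 m).
It fails at once if the jar, the tape roll or the marker is moved more than 30 mm (distance of any of jar, tape_roll, marker from where it was at the start of the episode above 0.03 m).
It also fails if it takes over 72 s, if anything falls off the work surface, if the arm or the gripper's body presses on something with over 40 N, if the wrist force passes 120 N, or if a joint passes its speed limit or range.

## Working session

There is one attempt and no reset: what is moved stays moved. The work goes in short steps, Python scripts to look and compute and a tool call to move; the robot and the scene stay as the last step left them, time stands still between calls to the robot, and variables do not carry over. Pictures are saved under pics/ and viewed, at most 10 in all, crops included, and the job is handed in when it is done.

Besides the shell and the picture viewer there is one more tool, called after "Call:" by a JSON object that holds its "name" and its "arguments", one argument or row to a line. servo_tool: Moves the arm, as the interface text tells. Its arguments: {"type":"object","properties":{"moves":{"type":"array"},"gripper":{"type":"number"}},"required":["moves"]}

```bash
mkdir -p pics
cat > h.py <<'E'
import numpy as np, cv2
from bench import r
def cap(n,save=None):
    c=r.capture(n)
    if save: cv2.imwrite('pics/'+save,c['image'])
    return c
def ray(c,px):
    R=cv2.Rodrigues(np.array(c['rvec'],float))[0];t=np.array(c['tvec'],float).ravel()
    d=np.linalg.inv(c['camera_matrix'])@np.array([px[0],px[1],1.])
    return -R.T@t, R.T@d
def atz(c,px,z):
    o,d=ray(c,px); return o+d*(z-o[2])/d[2]
def cloud(c):
    K=c['camera_matrix'];R=cv2.Rodrigues(np.array(c['rvec'],float))[0];t=np.array(c['tvec'],float).ravel()
    v,u=np.mgrid[:384,:512];z=c['range_z']
    P=np.stack([(u-K[0,2])/K[0,0]*z,(v-K[1,2])/K[1,1]*z,z],-1)
    return (P-t)@R
E
python3 - <<'E'
from h import *
np.set_printoptions(precision=4,suppress=True)
for n in ('top','side'):
    c=cap(n,n+'0.png'); o,_=ray(c,(256,192)); print(n,'cam',o)
    P=cloud(c)
    for k in ['key','small_key','stand','clamp','jar','tape_roll','marker']:
        for d in r.outline_of(n,k)[:3]:
            m=d['mask']&(c['range_z']>0)
            print(k,round(d['conf'],2),np.round(d['box']),np.median(P[m],0),P[m][:,2].max())
    for k,z in [('key',.062),('key_handle',.09),('small_key',.062),('socket_mouth',.084),('screw_rim',.084),('clamp',0),('stand',0)]:
        for d in r.landmark_of(n,k)[:3]: print('L',k,round(d['conf'],2),np.round(d['pixel'],1),atz(c,d['pixel'],z))
a=cv2.imread('pics/top0.png');b=cv2.imread('pics/side0.png')
cv2.imwrite('pics/both.png',cv2.resize(np.vstack([a,b]),(400,600)))
E
```

```text
top cam [ 0.4168 -0.0399  0.8841]
key 0.94 [362. 221.  19.  21.] [ 0.4258 -0.2752  0.1038] 0.10909904558370315
key 0.89 [351. 130.  28.  22.] [ 0.6319 -0.2641  0.1014] 0.10836655761279353
key 0.83 [352. 176.  20.  25.] [ 0.5218 -0.2577  0.111 ] 0.11568098968586088
small_key 0.61 [308. 169.  14.  15.] [ 0.5359 -0.1696  0.1035] 0.11532536500793969
stand 0.57 [327. 177.  78.  42.] [ 0.524  -0.2102  0.0641] 0.11161581314408067
clamp 0.8 [130. 160. 168.  91.] [0.5839 0.2239 0.0833] 0.10557703376754367
jar 0.81 [278. 117.  23.  31.] [ 0.6649 -0.1069  0.0763] 0.08081299983207497
tape_roll 0.94 [243. 226.  27.  26.] [ 0.4148 -0.0262  0.0218] 0.027027237708906086
marker 0.87 [128. 248.  56.   8.] [0.3767 0.2438 0.0166] 0.022135419238761587
L key 0.9 [342.5 131.1] [ 0.6285 -0.2556  0.062 ]
L key 0.59 [346.5 176.6] [ 0.5236 -0.2588  0.062 ]
L key_handle 0.88 [350.6 123.2] [ 0.6387 -0.2672  0.09  ]
L key_handle 0.85 [354.3 175. ] [ 0.5231 -0.2685  0.09  ]
L key_handle 0.84 [364.7 219.6] [ 0.4262 -0.2851  0.09  ]
L small_key 0.63 [309.9 169.4] [ 0.5421 -0.1771  0.062 ]
L socket_mouth 0.66 [180.4 
[... 1083 characters left out ...]
144.   4.  37.] [0.3771 0.2507 0.016 ] 0.020520362437885215
L key 0.82 [315.7 302.7] [ 0.6408 -0.2699  0.062 ]
L key 0.7 [181.5 146.5] [0.3875 0.1674 0.062 ]
L key 0.66 [244.6 297.7] [ 0.5212 -0.2546  0.062 ]
L key_handle 0.96 [311. 293.] [ 0.6301 -0.2683  0.09  ]
L key_handle 0.82 [184.5 310.4] [ 0.4243 -0.2907  0.09  ]
L key_handle 0.73 [247.4 289.2] [ 0.5259 -0.2561  0.09  ]
L small_key 0.76 [251.6 257.9] [ 0.5376 -0.1709  0.062 ]
L socket_mouth 0.7 [237.3 152. ] [0.5198 0.1133 0.084 ]
L screw_rim 0.48 [229.3 153.5] [0.5015 0.1087 0.084 ]
L clamp 0.96 [239.6 178.2] [0.5241 0.117  0.    ]
L clamp 0.61 [238.2 158.5] [0.523  0.1918 0.    ]
L stand 0.86 [249.6 301.8] [ 0.5315 -0.225   0.    ]
```

View pics/top0.png

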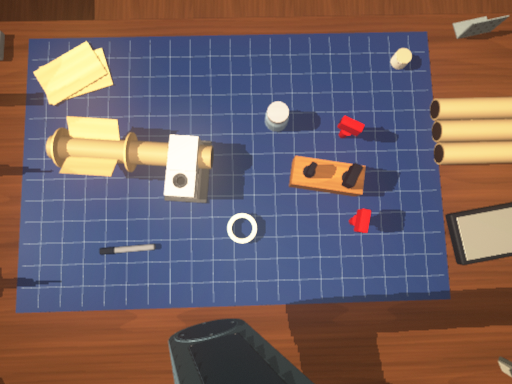

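View pics/side0.png

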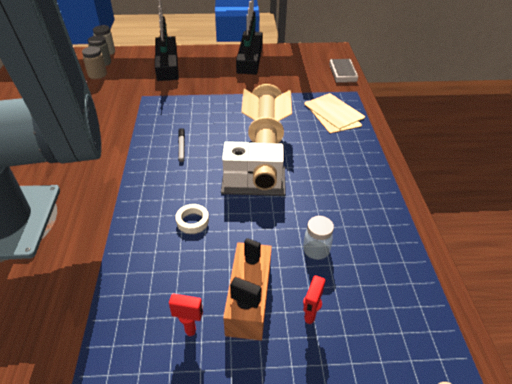

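The larger key is the black one in the stand: top (352,176), side (248,291). The red ones at top (351,128) and (362,221) are look-alikes standing on the mat. The small black key is at top (309,170). The clamp recess is at top (180,181), side (238,152).

Run:
```python
from h import *
np.set_printoptions(precision=4,suppress=True)
A=[]
for n in ('top','side'):
    c=cap(n); P=cloud(c); im=c['image'].astype(int)
    def fit(ctr,rad,z0,z1,name,bright=90):
        m=(np.hypot(P[...,0]-ctr[0],P[...,1]-ctr[1])<rad)&(P[...,2]>z0)&(P[...,2]<z1)&(im.max(-1)<bright)
        q=P[m]; (cx,cy),(w,h),a=cv2.minAreaRect((q[:,:2]*1000).astype(np.float32))
        mu=q[:,:2].mean(0);ev,V=np.linalg.eigh(np.cov((q[:,:2]-mu).T))
        print(n,name,m.sum(),'rect',cx,cy,w,h,a,'mean',mu,'pca yaw',np.degrees(np.arctan2(V[1,1],V[0,1])),np.sqrt(ev)*1000,q[:,2].max())
    fit((.523,-.26),.045,.10,.125,'key')
    fit((.538,-.175),.03,.085,.125,'small')
    # stand top & clamp top planes
    for nm,ctr,rad,z0,z1 in (('stand',(.53,-.22),.1,.056,.068),('clamptop',(.52,.11),.06,.085,.095)):
        m=(np.hypot(P[...,0]-ctr[0],P[...,1]-ctr[1])<rad)&(P[...,2]>z0)&(P[...,2]<z1)
        q=P[m];print(n,nm,m.sum(),cv2.minAreaRect((q[:,:2]*1000).astype(np.float32)),np.median(q[:,2]))
    # ellipse of recess: dark blob near socket
    K=c['camera_matrix']
    px=cv2.projectPoints(np.array([[.52,.11,.09]]),c['rvec'],c['tvec'],K,None)[0].ravel()
    u,v=px.astype(int);s=16 if n=='top' else 20
    A.append(cv2.resize(c['image'][v-s:v+s,u-s:u+s],(390,390),interpolation=cv2.INTER_CUBIC)); print('crop origin',u-s,v-s,390/(2*s))
    px=cv2.projectPoints(np.array([[.523,-.22,.09]]),c['rvec'],c['tvec'],K,None)[0].ravel()
    u,v=px.astype(int);s=45
    A.append(cv2.resize(c['image'][v-s:v+s,u-s:u+s],(390,390),interpolation=cv2.INTER_CUBIC)[:200 if 0 else 390])
cv2.imwrite('pics/crop1.png',cv2.resize(np.vstack([np.hstack(A[:2]),np.hstack(A[2:])]),(600,600)))
```

```text
top key 221 rect 521.2921142578125 -260.9626159667969 19.045499801635742 48.104557037353516 62.45417022705078 mean [ 0.5212 -0.2598] pca yaw 152.9729311317169 [ 5.61   14.2837] 0.11539271267714654
top small 85 rect 535.6527099609375 -172.09349060058594 12.261611938476562 26.10296630859375 61.040138244628906 mean [ 0.5343 -0.1707] pca yaw 155.96663101291477 [3.6404 7.7642] 0.116444868426581
top stand 1593 ((512.5712280273438, -214.51828002929688), (160.50527954101562, 103.34291076660156), 79.16887664794922) 0.06439942525467911
top clamptop 1119 ((533.700927734375, 107.05902099609375), (64.38674926757812, 90.67788696289062), 84.57862854003906) 0.09212157559919493
crop origin 163 164 12.1875
side key 384 rect 523.08935546875 -264.533447265625 18.842832565307617 47.54492950439453 61.21246337890625 mean [ 0.5227 -0.2672] pca yaw 153.10167175373894 [ 5.3874 13.9426] 0.11488878614231392
side small 206 rect 537.7813110351562 -175.76495361328125 12.38948917388916 28.455554962158203 61.71788024902344 mean [ 0.5376 -0.1789] pca yaw 153.31199421808304 [2.7762 8.2618] 0.11390629762300543
side stand 1883 ((529.9119262695312, -217.7653350830078), (163.5288848876953, 65.18167877197266), 80.0804443359375) 0.06410441985531565
side clamptop 738 ((532.9269409179688, 107.08529663085938), (68.86461639404297, 90.04634857177734), 84.15022277832031) 0.0918331990833322
crop origin 217 130 9.75
```

View pics/crop1.png

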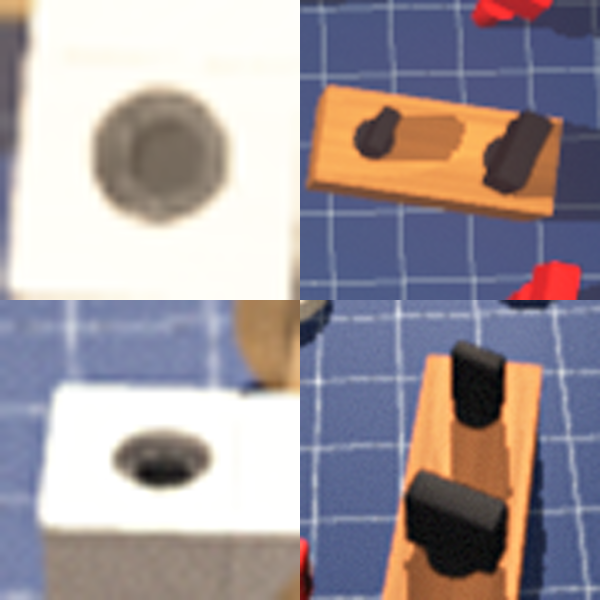

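The crop confirms it: the larger black handle is at the far end of the stand (from the clamp), with the small key nearer. Both are clearly distinct from the red look-alikes. The socket recess is visible, but the hexagon can't be resolved.

```bash
cat >> h.py <<'E'
from scipy.spatial.transform import Rotation as Ro
def plan(x,y,z,ydeg=None):
    "shift in tool axes cm & turn so that TCP at xyz with tool y along ydeg (mod 180)"
    s=r.observe();R=Ro.from_quat(s['tcp_rot']).as_matrix();p=np.array(s['tcp_pos'])
    yaw=np.degrees(np.arctan2(R[1,1],R[0,1]))
    print('tcp',p,'yaw_y',round(yaw,2),'tilt',np.round(R[:,2],4),'q',np.round(s['qpos'],3),'t',s['clock'],'w',s['gripper_width'],'F',np.round(s['ft_force'],2),'T',np.round(s['ft_torque'],3))
    print(' shift cm',np.round(R.T@(np.array([x,y,z])-p)*100,2), end=' ')
    if ydeg is not None: d=(yaw-ydeg+90)%180-90; print('turn',round(np.radians(d),3),'or',round(np.radians(d-np.sign(d)*180),3))
    print()
E
python3 - <<'E'
from h import *
np.set_printoptions(precision=4,suppress=True)
c=cap('top');print(atz(c,(180.07,180.43),.09))
c=cap('side');print(atz(c,(238.6,151.3),.09))
plan(.522,-.262,.16,63)
E
```

```text
[0.5209 0.1086 0.09  ]
[0.5226 0.1082 0.09  ]
tcp [ 0.1937 -0.5148  0.2186] yaw_y -69.38 tilt [ 0.  0. -1.] q [-1.414  0.259  1.535  0.     1.348 -0.203] t 1.7 w 0.0928847223942126 F [-0.   -0.44  0.32] T [ 0.007 -0.003 -0.021]
 shift cm [ 39.63 -12.1    5.87] turn 0.831 or -2.311
```

Call:
{"name": "servo_tool", "arguments": {
  "moves": [
    [5,-1.5,0.3,-0.18],
    [10,-3,0.6,-0.36],
    [15,-4.5,0.9,-0.54],
    [20,-6,1.2,-0.72],
    [25,-7.5,1.5,-0.9],
    [30,-9,1.8,-1.08],
    [35,-10.6,2,-1.26],
    [39.6,-12.1,2,-1.44]
  ],
  "gripper": 5.5
}}

```text
clock: 2.7
tcp_pos: [0.523, -0.2607, 0.1985]
tcp_rot: [0.619, 0.785, -0.0, -0.0]
ft_force: [0.5, -0.6, -0.7]
gripper_width: 0.0551
gripper_force: 0.0
```

Call:
{"name": "servo_tool", "arguments": {
  "moves": [
    [0,0,0,-0.17],
    [0,0,0,-0.34],
    [0,0,0,-0.51],
    [0,0,1,-0.68],
    [0,0,2,-0.85],
    [0,0,3,-0.871],
    [0,0,3.5,-0.871],
    [0,0,3.5,-0.871]
  ]
}}

```text
clock: 3.7
tcp_pos: [0.5215, -0.262, 0.1632]
tcp_rot: [0.234, 0.972, 0.0, -0.0]
ft_force: [-0.5, 0.7, -0.3]
gripper_width: 0.055
gripper_force: 0.0
```

Run:
```python
from h import *
np.set_printoptions(precision=4,suppress=True)
plan(.522,-.262,.073,63)
for n in('top','side'):
    c=cap(n); 
    for d in r.landmark_of(n,'key_handle')[:3]: print(n,round(d['conf'],2),d['pixel'],atz(c,d['pixel'],.09))
```

```text
tcp [ 0.5215 -0.262   0.1632] yaw_y 62.92 tilt [-0.0007  0.0006 -1.    ] q [-0.657  0.36   1.532  0.     1.25  -1.755] t 3.7 w 0.055014690235718124 F [-0.54  0.73 -0.35] T [-0.012 -0.116 -0.   ]
 shift cm [-0.05  0.02  9.02] turn -0.001 or 3.14

top 0.52 [350.8, 122.3] [ 0.6407 -0.2678  0.09  ]
top 0.43 [353.9, 174.5] [ 0.5242 -0.2677  0.09  ]
side 0.87 [185.3, 309.9] [ 0.4255 -0.2899  0.09  ]
side 0.7 [244.2, 291.4] [ 0.5204 -0.2601  0.09  ]
side 0.7 [312.7, 292.0] [ 0.6332 -0.2666  0.09  ]
```

Call:
{"name": "servo_tool", "arguments": {
  "moves": [
    [0,0,3,0],
    [0,0,5,0],
    [0,0,7,0],
    [0,0,8.2,0],
    [0,0,8.9,0],
    [0,0,8.9,0]
  ]
}}

```text
clock: 4.65
tcp_pos: [0.5217, -0.2621, 0.0746]
tcp_rot: [0.233, 0.972, 0.0, -0.0]
ft_force: [0.3, 0.5, -0.3]
gripper_width: 0.0548
gripper_force: 0.0
```

Call:
{"name": "servo_tool", "arguments": {
  "moves": [
    [0,0,0,0],
    [0,0,0,0],
    [0,0,0,0],
    [0,0,0,0],
    [0,0,0,0],
    [0,0,0,0]
  ],
  "gripper": 1.5
}}

```text
clock: 5.4
tcp_pos: [0.5218, -0.2621, 0.0749]
tcp_rot: [0.233, 0.972, 0.0, 0.0]
ft_force: [0.6, 1.1, 2.5]
gripper_width: 0.0199
gripper_force: 30.0
```

Run:
```python
from h import *
plan(.5217,.1085,.25,63)
c=cap('side'); cv2.imwrite('pics/grip.png',cv2.resize(c['image'][190:384,130:390],(780,582)))
```

```text
tcp [ 0.52183554 -0.26205413  0.07486488] yaw_y 63.02 tilt [ 3.e-04 -0.e+00 -1.e+00] q [-0.656  0.449  1.635  0.     1.057 -1.756] t 5.4 w 0.019900218324748902 F [0.64 1.07 2.53] T [ 0.215 -0.153  0.009]
 shift cm [ 16.82  33.02 -17.51] turn 0.0 or -3.141
```

View pics/grip.png

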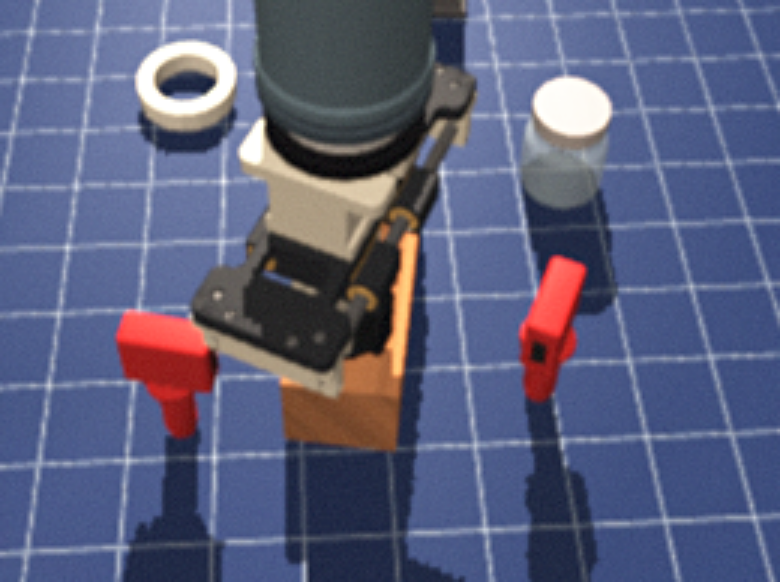

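The key is held: 19.9 mm opening at 30 N. Now lift straight up.

Call:
{"name": "servo_tool", "arguments": {
  "moves": [
    [0,0,-1,0],
    [0,0,-3,0],
    [0,0,-5,0],
    [0,0,-7.5,0],
    [0,0,-10,0],
    [0,0,-12.5,0],
    [0,0,-13.5,0],
    [0,0,-13.5,0]
  ]
}}

```text
clock: 6.45
tcp_pos: [0.5218, -0.2623, 0.21]
tcp_rot: [0.233, 0.972, -0.0, 0.0]
ft_force: [0.2, 0.7, -2.6]
gripper_width: 0.0201
gripper_force: 30.0
```

Run:
```python
from h import *
plan(.5217,.1085,.21,63)
s=r.observe();p=np.array(s['tcp_pos'])
c=cap('side')
print(cv2.projectPoints(np.array([[p[0],p[1],p[2]-z] for z in(.0129,.0679)]),c['rvec'],c['tvec'],c['camera_matrix'],None)[0].reshape(-1,2))
for k,z in(('key_tip',p[2]-.0679),('key',p[2]-.0129)):
    for d in r.landmark_of('side',k)[:4]: print(k,round(d['conf'],2),d['pixel'],atz(c,d['pixel'],z))
u,v=cv2.projectPoints(np.array([p-[0,0,.04]]),c['rvec'],c['tvec'],c['camera_matrix'],None)[0].ravel().astype(int)
cv2.imwrite('pics/lift.png',cv2.resize(c['image'][v-45:v+45,u-45:u+45],(540,540),interpolation=cv2.INTER_CUBIC));print(u-45,v-45)
```

```text
tcp [ 0.521812   -0.26225719  0.20999479] yaw_y 63.02 tilt [ 7.e-04 -6.e-04 -1.e+00] q [-0.657  0.325  1.465 -0.     1.351 -1.756] t 6.45 w 0.020074026902913704 F [ 0.17  0.69 -2.6 ] T [ 0.084 -0.17  -0.05 ]
 shift cm [ 1.683e+01  3.304e+01 -2.000e-02] turn 0.0 or -3.141

[[244.91299346 252.13125811]
 [245.0158996  273.99632524]]
key_tip 0.92 [191.4, 334.7] [ 0.44317639 -0.36014867  0.14209479]
key_tip 0.78 [310.2, 320.2] [ 0.61152682 -0.3459201   0.14209479]
key_tip 0.67 [244.4, 271.5] [ 0.52104447 -0.25751152  0.14209479]
key 0.85 [246.4, 251.8] [ 0.52402009 -0.26174585  0.19709479]
key 0.77 [314.5, 304.8] [ 0.61021612 -0.35414802  0.19709479]
key 0.57 [187.8, 313.5] [ 0.44346139 -0.3591249   0.19709479]
199 218
```

View pics/lift.png

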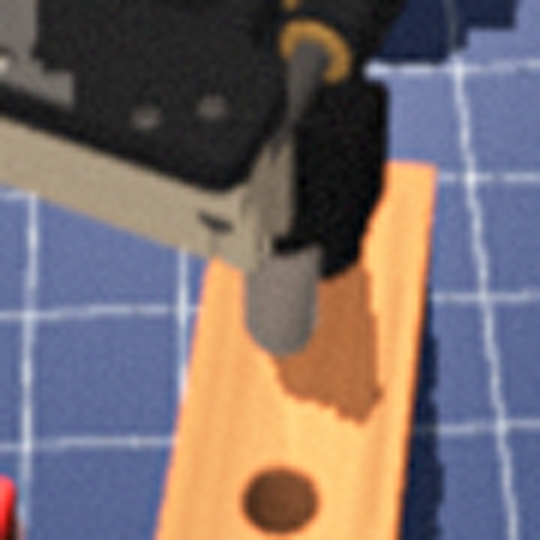

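The key is out of the stand and hangs upright. The shaft tip is at crop (282,350) and the empty hole at (281,500). Next, move over the clamp.

Call:
{"name": "servo_tool", "arguments": {
  "moves": [
    [1,2,0,0],
    [3.5,7,0,0],
    [6,12,0,0],
    [8.5,17,0,0],
    [11,22,0,0],
    [13.5,27,0,0],
    [15.5,31,0,0],
    [16.8,33,0,0]
  ]
}}

```text
clock: 7.6
tcp_pos: [0.5202, 0.1117, 0.2091]
tcp_rot: [0.232, 0.973, 0.0, -0.001]
ft_force: [-0.2, 0.8, -1.8]
gripper_width: 0.0199
gripper_force: 30.0
```

Call:
{"name": "servo_tool", "arguments": {
  "moves": [
    [0,0,1,0],
    [0,0,2.5,0],
    [0,0,3.4,0],
    [0,0,3.4,0]
  ]
}}

```text
clock: 8.1
tcp_pos: [0.5209, 0.1073, 0.1742]
tcp_rot: [0.234, 0.972, -0.0, -0.001]
ft_force: [0.5, 0.2, -2.4]
gripper_width: 0.0195
gripper_force: 30.0
```

Run:
```python
from h import *
plan(.5215,.1085,.16,63)
s=r.observe();p=np.array(s['tcp_pos'])
c=cap('side')
q=cv2.projectPoints(np.array([[p[0],p[1],p[2]-.0679],[.5226,.1085,.09],[p[0],p[1],p[2]-.0129]]),c['rvec'],c['tvec'],c['camera_matrix'],None)[0].reshape(-1,2)
for k,z in(('key_tip',p[2]-.0679),('socket_mouth',.084)):
    for d in r.landmark_of('side',k)[:4]: print(k,round(d['conf'],2),d['pixel'],atz(c,d['pixel'],z))
u,v=q[1].astype(int)
print(q,u-24,v-28)
cv2.imwrite('pics/hov.png',cv2.resize(c['image'][v-28:v+20,u-24:u+24],(576,576),interpolation=cv2.INTER_CUBIC))
```

```text
tcp [0.52094559 0.10729851 0.17424539] yaw_y 62.94 tilt [-2.8e-03 -1.0e-04 -1.0e+00] q [-0.007  0.263  1.643 -0.     1.239 -1.105] t 8.1 w 0.01950897895832972 F [ 0.53  0.22 -2.41] T [-0.017 -0.085  0.003]
 shift cm [0.   0.13 1.42] turn -0.001 or 3.141

key_tip 0.93 [310.0, 319.1] [ 0.61824228 -0.32438842  0.10634539]
key_tip 0.67 [234.4, 145.2] [0.51351996 0.10982109 0.10634539]
key_tip 0.58 [190.3, 334.0] [ 0.43737045 -0.34019224  0.10634539]
socket_mouth 0.86 [238.1, 150.7] [0.52171863 0.11793378 0.084     ]
[[237.7561375  145.80952943]
 [238.57868555 151.21238912]
 [237.37782594 125.37612539]] 214 123
```

View pics/hov.png

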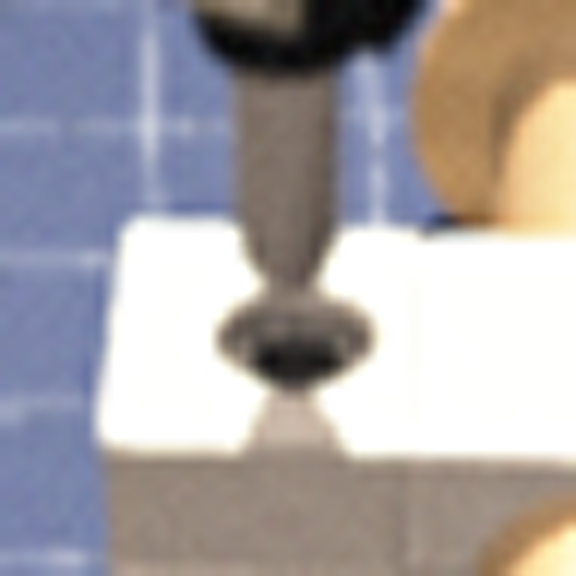

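Call:
{"name": "servo_tool", "arguments": {
  "moves": [
    [-0.03,0.15,0.5,0],
    [-0.03,0.15,1.2,0],
    [-0.03,0.15,1.8,0],
    [-0.03,0.15,2.0,0],
    [-0.03,0.15,2.1,0],
    [-0.03,0.15,2.2,0]
  ]
}}

```text
clock: 9.0
tcp_pos: [0.5228, 0.1094, 0.1538]
tcp_rot: [0.233, 0.972, 0.0, 0.0]
ft_force: [0.2, -0.8, -1.1]
gripper_width: 0.02
gripper_force: 30.0
```

```bash
python3 -c "
from h import *
plan(.5219,.1085,.147,63)"
```

```text
tcp [0.52276294 0.10942864 0.15375048] yaw_y 63.03 tilt [ 3.e-04 -0.e+00 -1.e+00] q [-0.003  0.283  1.668 -0.     1.19  -1.103] t 9.0 w 0.020030106129652524 F [ 0.22 -0.78 -1.11] T [ 0.032 -0.096  0.009]
 shift cm [ 0.03 -0.12  0.68] turn 0.001 or -3.141
```

Call:
{"name": "servo_tool", "arguments": {
  "moves": [
    [0.03,-0.1,-0.1,0],
    [0.03,-0.1,-0.1,0],
    [0.03,-0.1,0.1,0],
    [0.03,-0.1,0.2,0]
  ]
}}

```text
clock: 9.5
tcp_pos: [0.5218, 0.1087, 0.1515]
tcp_rot: [0.233, 0.972, -0.0, -0.0]
ft_force: [-0.2, 1.1, -2.9]
gripper_width: 0.0197
gripper_force: 30.0
```

Call:
{"name": "servo_tool", "arguments": {
  "moves": [
    [0,0,0.1,0],
    [0,0,0.2,0],
    [0,0,0.2,0]
  ]
}}

```text
clock: 9.88
tcp_pos: [0.5218, 0.1087, 0.1495]
tcp_rot: [0.233, 0.972, -0.0, -0.0]
ft_force: [-0.2, -0.6, -3.0]
gripper_width: 0.0196
gripper_force: 30.0
```

Call:
{"name": "servo_tool", "arguments": {
  "moves": [
    [0,0,0.1,0],
    [0,0,0.2,0],
    [0,0,0.2,0]
  ]
}}

```text
clock: 10.25
tcp_pos: [0.5219, 0.1088, 0.1476]
tcp_rot: [0.233, 0.972, 0.0, -0.0]
ft_force: [-0.1, 0.2, -1.8]
gripper_width: 0.0197
gripper_force: 30.0
```

Call:
{"name": "servo_tool", "arguments": {
  "moves": [
    [0,0,0.1,0],
    [0,0,0.1,0]
  ]
}}

```text
clock: 10.5
tcp_pos: [0.522, 0.1088, 0.1467]
tcp_rot: [0.233, 0.972, 0.0, 0.0]
ft_force: [0.5, 1.0, -0.8]
gripper_width: 0.0197
gripper_force: 30.0
```

Call:
{"name": "servo_tool", "arguments": {
  "moves": [
    [0,0,0.1,0],
    [0,0,0.1,0]
  ]
}}

```text
clock: 10.75
tcp_pos: [0.5221, 0.1087, 0.1463]
tcp_rot: [0.233, 0.972, 0.0, 0.0]
ft_force: [-1.4, 0.6, 3.6]
gripper_width: 0.02
gripper_force: 30.0
```

Contact came at TCP z ≈ 0.1465. The pilot is in but the hex is not lined up, exactly as expected. Now I turn under a light press to feel for the hexagon.

Call:
{"name": "servo_tool", "arguments": {
  "moves": [
    [0,0,0.05,0.06],
    [0,0,0.05,0.12],
    [0,0,0.05,0.12]
  ]
}}

```text
clock: 11.12
tcp_pos: [0.522, 0.1091, 0.1451]
tcp_rot: [0.291, 0.957, 0.001, 0.0]
ft_force: [0.5, 2.3, -1.1]
gripper_width: 0.0199
gripper_force: 30.0
```

Call:
{"name": "servo_tool", "arguments": {
  "moves": [
    [0,0,0,0.06],
    [0,0,0,0.12],
    [0,0,0,0.12]
  ]
}}

```text
clock: 11.5
tcp_pos: [0.522, 0.109, 0.1448]
tcp_rot: [0.347, 0.938, 0.0, -0.0]
ft_force: [1.3, 3.6, -2.1]
gripper_width: 0.0197
gripper_force: 30.0
```

Call:
{"name": "servo_tool", "arguments": {
  "moves": [
    [0,0,0.1,0],
    [0,0,0.1,0]
  ]
}}

```text
clock: 11.75
tcp_pos: [0.5219, 0.1089, 0.144]
tcp_rot: [0.348, 0.938, 0.0, -0.0]
ft_force: [0.6, 4.4, -2.3]
gripper_width: 0.0194
gripper_force: 30.0
```

```bash
python3 -c "
from h import *
plan(.5219,.1085,.136,63)"
```

```text
tcp [0.52189517 0.10894708 0.14395643] yaw_y 49.32 tilt [-1.e-04  6.e-04 -1.e+00] q [-4.000e-03  2.910e-01  1.683e+00  1.000e-03  1.167e+00 -8.650e-01] t 11.75 w 0.019447948838032057 F [ 0.56  4.38 -2.29] T [ 0.987 -0.511 -0.019]
 shift cm [-0.03 -0.03  0.8 ] turn -0.239 or 2.903
```

Call:
{"name": "servo_tool", "arguments": {
  "moves": [
    [0.03,0.03,0,0],
    [0.03,0.03,0.1,0],
    [0.03,0.03,0.1,0]
  ]
}}

```text
clock: 12.12
tcp_pos: [0.5219, 0.1091, 0.1432]
tcp_rot: [0.348, 0.938, 0.0, 0.0]
ft_force: [1.3, 3.8, -1.6]
gripper_width: 0.0195
gripper_force: 30.0
```

Call:
{"name": "servo_tool", "arguments": {
  "moves": [
    [0,0,0.1,0],
    [0,0,0.1,0]
  ]
}}

```text
clock: 12.38
tcp_pos: [0.5219, 0.1091, 0.1421]
tcp_rot: [0.348, 0.938, 0.0, 0.0]
ft_force: [1.2, 3.1, -1.8]
gripper_width: 0.0198
gripper_force: 30.0
```

Call:
{"name": "servo_tool", "arguments": {
  "moves": [
    [0.02,0.02,0.1,0],
    [0.02,0.02,0.2,0],
    [0.02,0.02,0.2,0]
  ]
}}

```text
clock: 12.75
tcp_pos: [0.5218, 0.1092, 0.14]
tcp_rot: [0.348, 0.938, -0.0, -0.0]
ft_force: [1.1, 2.6, -3.5]
gripper_width: 0.0196
gripper_force: 30.0
```

Call:
{"name": "servo_tool", "arguments": {
  "moves": [
    [0,0,0.1,0],
    [0,0,0.2,0],
    [0,0,0.2,0]
  ]
}}

```text
clock: 13.12
tcp_pos: [0.5218, 0.1093, 0.138]
tcp_rot: [0.348, 0.938, -0.0, -0.0]
ft_force: [1.1, 1.7, -2.3]
gripper_width: 0.0202
gripper_force: 30.0
```

Call:
{"name": "servo_tool", "arguments": {
  "moves": [
    [0,0,0.1,0],
    [0,0,0.1,0]
  ]
}}

```text
clock: 13.38
tcp_pos: [0.5218, 0.1093, 0.137]
tcp_rot: [0.348, 0.938, -0.0, -0.0]
ft_force: [1.7, 2.0, -2.6]
gripper_width: 0.0199
gripper_force: 30.0
```

Call:
{"name": "servo_tool", "arguments": {
  "moves": [
    [0,0,0.1,0],
    [0,0,0.1,0]
  ]
}}

```text
clock: 13.62
tcp_pos: [0.5218, 0.1093, 0.1361]
tcp_rot: [0.348, 0.938, -0.0, -0.0]
ft_force: [1.4, 1.5, -1.7]
gripper_width: 0.0199
gripper_force: 30.0
```

Call:
{"name": "servo_tool", "arguments": {
  "moves": [
    [0,0,0.07,0],
    [0,0,0.07,0]
  ]
}}

```text
clock: 13.88
tcp_pos: [0.5219, 0.1093, 0.1358]
tcp_rot: [0.348, 0.938, -0.0, 0.0]
ft_force: [0.8, 1.2, 1.4]
gripper_width: 0.0199
gripper_force: 30.0
```

Home: the floor was felt at TCP z = 0.136, matching the prediction. Now turn clockwise.

Call:
{"name": "servo_tool", "arguments": {
  "moves": [
    [0,0,0,0.08],
    [0,0,0,0.16],
    [0,0,0,0.24],
    [0,0,0,0.32],
    [0,0,0,0.4],
    [0,0,0,0.4]
  ]
}}

```text
clock: 14.62
tcp_pos: [0.5223, 0.1097, 0.1358]
tcp_rot: [0.527, 0.85, 0.001, 0.0]
ft_force: [2.4, 3.2, 1.0]
gripper_width: 0.0202
gripper_force: 30.0
```

```bash
python3 -c "
from h import *
plan(.5219,.1093,.136,49.32)"
```

```text
tcp [0.52230067 0.1096712  0.13578738] yaw_y 26.4 tilt [ 1.1e-03  6.0e-04 -1.0e+00] q [-3.000e-03  3.000e-01  1.694e+00  1.000e-03  1.147e+00 -4.640e-01] t 14.625 w 0.020209803485093398 F [2.37 3.24 0.97] T [ 0.769 -0.449  0.033]
 shift cm [-0.02 -0.05 -0.02] turn -0.4 or 2.742
```

Call:
{"name": "servo_tool", "arguments": {
  "moves": [
    [0,0,0,0.06],
    [0,0,0,0.12],
    [0,0,0,0.18],
    [0,0,0,0.18]
  ]
}}

```text
clock: 15.12
tcp_pos: [0.5224, 0.1097, 0.1358]
tcp_rot: [0.601, 0.799, 0.001, 0.0]
ft_force: [1.8, 3.0, 1.3]
gripper_width: 0.0199
gripper_force: 30.0
```

```bash
python3 -c "
from h import *
plan(.5219,.1093,.136,26.4)"
```

```text
tcp [0.52240538 0.10967934 0.13580095] yaw_y 16.15 tilt [ 1.4e-03  6.0e-04 -1.0e+00] q [-3.000e-03  3.000e-01  1.694e+00  1.000e-03  1.147e+00 -2.850e-01] t 15.125 w 0.019946465217128846 F [1.76 3.   1.32] T [ 0.863 -0.608  0.028]
 shift cm [-0.02 -0.06 -0.02] turn -0.179 or 2.963
```

Call:
{"name": "servo_tool", "arguments": {
  "moves": [
    [0,0,0,0.05],
    [0,0,0,0.1],
    [0,0,0,0.1]
  ]
}}

```text
clock: 15.5
tcp_pos: [0.5225, 0.1096, 0.1358]
tcp_rot: [0.64, 0.769, 0.001, 0.0]
ft_force: [2.8, 4.3, 2.1]
gripper_width: 0.0199
gripper_force: 30.0
```

```bash
python3 -c "
from h import *
plan(.5219,.1093,.136,26.4)"
```

```text
tcp [0.5224716  0.10964251 0.13578655] yaw_y 10.44 tilt [ 1.5e-03  6.0e-04 -1.0e+00] q [-3.000e-03  3.000e-01  1.693e+00  1.000e-03  1.147e+00 -1.850e-01] t 15.5 w 0.019905855946980352 F [2.78 4.26 2.15] T [ 0.917 -0.83   0.02 ]
 shift cm [-0.02 -0.06 -0.02] turn -0.279 or 2.863
```

Call:
{"name": "servo_tool", "arguments": {
  "moves": [
    [0.03,0.03,0,0.05],
    [0.03,0.03,0,0.1],
    [0.03,0.03,0,0.1]
  ]
}}

```text
clock: 15.88
tcp_pos: [0.5226, 0.1097, 0.1358]
tcp_rot: [0.677, 0.736, 0.0, 0.0]
ft_force: [2.7, 3.2, 2.3]
gripper_width: 0.0201
gripper_force: 30.0
```

```bash
python3 -c "
from h import *
plan(.5219,.1093,.136,10.44)"
```

```text
tcp [0.52257051 0.10971229 0.13578167] yaw_y 4.71 tilt [ 1.2e-03  1.0e-04 -1.0e+00] q [-0.002  0.3    1.693  0.     1.147 -0.084] t 15.875 w 0.020072984311045837 F [2.74 3.16 2.33] T [ 0.82  -0.738  0.037]
 shift cm [-0.04 -0.07 -0.02] turn -0.1 or 3.042
```

Call:
{"name": "servo_tool", "arguments": {
  "moves": [
    [0,0,0,0.04],
    [0,0,0,0.08],
    [0,0,0,0.08]
  ]
}}

```text
clock: 16.25
tcp_pos: [0.5226, 0.1097, 0.1358]
tcp_rot: [0.706, 0.708, 0.0, 0.0]
ft_force: [4.0, 3.5, 2.3]
gripper_width: 0.0199
gripper_force: 30.0
```

```bash
python3 -c "
from h import *
plan(.5219,.1093,.136,10.44)"
```

```text
tcp [0.52258467 0.10974444 0.13575411] yaw_y 0.12 tilt [ 1.2e-03  1.0e-04 -1.0e+00] q [-0.002  0.3    1.693  0.     1.147 -0.004] t 16.25 w 0.01990395885505503 F [3.96 3.46 2.28] T [ 0.808 -0.872  0.052]
 shift cm [-0.04 -0.07 -0.02] turn -0.18 or 2.962
```

Call:
{"name": "servo_tool", "arguments": {
  "moves": [
    [0,0.03,0,0.03],
    [0,0.03,0,0.06],
    [0,0.03,0,0.06]
  ]
}}

```text
clock: 16.62
tcp_pos: [0.5227, 0.1097, 0.1358]
tcp_rot: [0.728, 0.686, 0.0, 0.0]
ft_force: [3.3, 3.3, 3.7]
gripper_width: 0.0195
gripper_force: 30.0
```

```bash
python3 -c "
from h import *
plan(.5219,.1093,.136,0.12)"
```

```text
tcp [0.5227107  0.10972973 0.13575454] yaw_y -3.45 tilt [ 8.e-04  1.e-04 -1.e+00] q [-0.002  0.301  1.692  0.     1.148  0.058] t 16.625 w 0.01952075739296261 F [3.25 3.31 3.66] T [ 0.843 -0.811  0.087]
 shift cm [-0.05 -0.08 -0.02] turn -0.062 or 3.079
```

Call:
{"name": "servo_tool", "arguments": {
  "moves": [
    [0,0,0,0.03],
    [0,0,0,0.06],
    [0,0,0,0.06]
  ]
}}

```text
clock: 17.0
tcp_pos: [0.5228, 0.1097, 0.1357]
tcp_rot: [0.749, 0.663, 0.0, 0.0]
ft_force: [3.0, 3.3, 5.6]
gripper_width: 0.02
gripper_force: 30.0
```

```bash
python3 -c "
from h import *
plan(.5219,.1093,.136,.12)"
```

```text
tcp [0.52275064 0.10970479 0.13574739] yaw_y -6.95 tilt [ 9.e-04  0.e+00 -1.e+00] q [-0.002  0.301  1.692  0.     1.148  0.119] t 17.0 w 0.01996894150978673 F [3.02 3.32 5.63] T [ 0.821 -0.896  0.071]
 shift cm [-0.05 -0.08 -0.03] turn -0.123 or 3.018
```

Call:
{"name": "servo_tool", "arguments": {
  "moves": [
    [0,0,-0.03,0.03],
    [0,0,-0.03,0.06],
    [0,0,-0.03,0.06]
  ]
}}

```text
clock: 17.38
tcp_pos: [0.5227, 0.1097, 0.1358]
tcp_rot: [0.768, 0.64, 0.0, 0.0]
ft_force: [3.8, 3.0, 3.0]
gripper_width: 0.0196
gripper_force: 30.0
```

```bash
python3 -c "
from h import *
plan(.5219,.1093,.136,0.12)"
```

```text
tcp [0.52274754 0.10969818 0.13577368] yaw_y -10.41 tilt [ 7.e-04  0.e+00 -1.e+00] q [-0.002  0.301  1.692  0.     1.148  0.18 ] t 17.375 w 0.019604847591427263 F [3.81 2.98 3.01] T [ 0.813 -0.993  0.091]
 shift cm [-0.05 -0.08 -0.02] turn -0.184 or 2.958
```

Call:
{"name": "servo_tool", "arguments": {
  "moves": [
    [0,0,0,0.03],
    [0,0,0,0.06],
    [0,0,0,0.06]
  ]
}}

```text
clock: 17.75
tcp_pos: [0.5228, 0.1097, 0.1358]
tcp_rot: [0.787, 0.617, 0.0, 0.0]
ft_force: [5.1, 3.4, 3.2]
gripper_width: 0.0201
gripper_force: 30.0
```

```bash
python3 -c "
from h import *
plan(.5219,.1093,.136,.12)"
```

```text
tcp [0.52278588 0.10968383 0.13575468] yaw_y -13.85 tilt [ 8.e-04 -0.e+00 -1.e+00] q [-0.002  0.301  1.692 -0.     1.148  0.24 ] t 17.75 w 0.020058632711888992 F [5.06 3.42 3.17] T [ 0.875 -0.974  0.061]
 shift cm [-0.06 -0.08 -0.02] turn -0.244 or 2.898
```

Call:
{"name": "servo_tool", "arguments": {
  "moves": [
    [0,0,0,0.03],
    [0,0,0,0.06],
    [0,0,0,0.06]
  ]
}}

```text
clock: 18.12
tcp_pos: [0.5228, 0.1097, 0.1358]
tcp_rot: [0.805, 0.593, 0.0, 0.0]
ft_force: [3.7, 4.3, 2.4]
gripper_width: 0.02
gripper_force: 30.0
```

```bash
python3 -c "
from h import *
plan(.5219,.1093,.136,-13.85)
c=cap('side'); cv2.imwrite('pics/turn.png',cv2.resize(c['image'][100:170,195:285],(720,560),interpolation=cv2.INTER_CUBIC))
for n in ('side','top'):
    c=cap(n)
    for k in('screw_rim','key'):
        for d in r.landmark_of(n,k)[:3]: print(n,k,d['conf'],d['pixel'],atz(c,d['pixel'],.084 if k=='screw_rim' else .123))
"
```

```text
tcp [0.52282989 0.1096559  0.13577542] yaw_y -17.27 tilt [ 9.e-04 -1.e-04 -1.e+00] q [-0.002  0.301  1.692 -0.     1.148  0.299] t 18.125 w 0.020005951307255986 F [3.74 4.32 2.38] T [ 0.781 -1.087  0.214]
 shift cm [-0.06 -0.08 -0.02] turn -0.06 or 3.082

side key 0.96 [236.4, 140.7] [0.51811625 0.10416286 0.123     ]
side key 0.96 [316.0, 305.1] [ 0.6277383  -0.31069829  0.123     ]
side key 0.82 [186.7, 313.2] [ 0.43233753 -0.31521472  0.123     ]
top screw_rim 0.18 [181.6, 180.3] [0.52183598 0.10638633 0.084     ]
top key 0.9 [358.7, 220.7] [ 0.42391612 -0.26242537  0.123     ]
top key 0.79 [345.0, 129.4] [ 0.61630779 -0.24510663  0.123     ]
top key 0.54 [171.8, 177.4] [0.52326547 0.11939019 0.123     ]
```

View pics/turn.png

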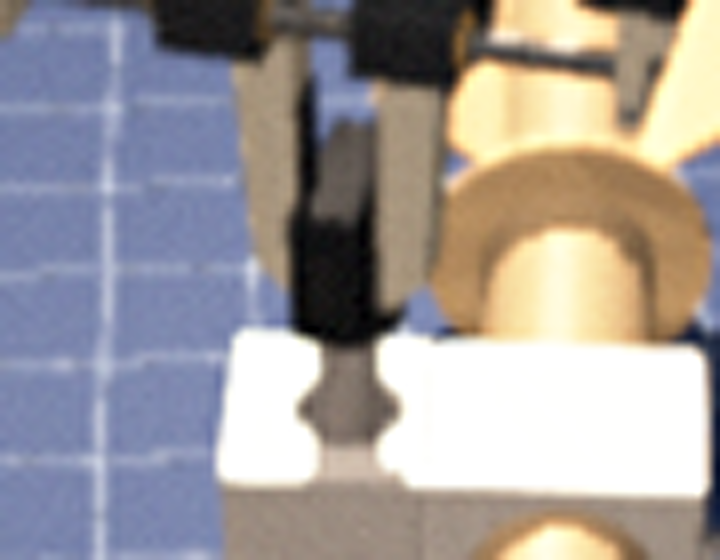

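The key is home, still aligned with the fingers, and the moment has just jumped to 0.21 N·m, so this is the stop. A small extra turn will confirm it.

Call:
{"name": "servo_tool", "arguments": {
  "moves": [
    [0,0,0,0.02],
    [0,0,0,0.03],
    [0,0,0,0.03]
  ]
}}

```text
clock: 18.85
tcp_pos: [0.5228, 0.1096, 0.1357]
tcp_rot: [0.814, 0.581, 0.0, 0.0]
ft_force: [4.9, 2.7, 2.2]
gripper_width: 0.0201
gripper_force: 30.0
```

```bash
python3 -c "
from h import *
plan(.5219,.1093,.136,-17.27)"
```

```text
tcp [0.52283786 0.10963681 0.13574811] yaw_y -18.97 tilt [ 9.e-04 -2.e-04 -1.e+00] q [-0.002  0.301  1.692 -0.     1.148  0.329] t 18.85 w 0.020095765865496603 F [4.92 2.75 2.16] T [ 0.872 -0.977  0.296]
 shift cm [-0.06 -0.08 -0.03] turn -0.03 or 3.112
```

The moment rose to 0.30 N·m, so the screw is at its stop. Release and retreat.

Call:
{"name": "servo_tool", "arguments": {
  "moves": [
    [0,0,0,0],
    [0,0,0,0],
    [0,0,0,0],
    [0,0,0,0]
  ],
  "gripper": 5
}}

```text
clock: 19.35
tcp_pos: [0.522, 0.1095, 0.1354]
tcp_rot: [0.814, 0.581, -0.001, -0.0]
ft_force: [-0.2, -0.5, -0.2]
gripper_width: 0.0493
gripper_force: 0.0
```

Call:
{"name": "servo_tool", "arguments": {
  "moves": [
    [0,0,-1,0],
    [0,0,-3,0],
    [0,0,-5,0],
    [0,0,-8,0],
    [0,0,-12,0],
    [0,0,-15,0],
    [0,0,-15,0]
  ]
}}

```text
clock: 20.23
tcp_pos: [0.5238, 0.1097, 0.289]
tcp_rot: [0.814, 0.581, 0.003, 0.002]
ft_force: [-0.4, 0.5, -1.4]
gripper_width: 0.0502
gripper_force: 0.0
```

```bash
python3 -c "
from h import *
plan(.5219,.1093,.136,-17.27)
c=cap('side');P=cloud(c)
m=(np.hypot(P[...,0]-.522,P[...,1]-.108)<.035)&(P[...,2]>.155)&(P[...,2]<.18)&(c['image'].max(-1)<90)
q=P[m];print('handle top z',np.percentile(q[:,2],[50,95]),q.mean(0),cv2.minAreaRect((q[:,:2]*1000).astype(np.float32)))
cv2.imwrite('pics/end.png',cv2.resize(c['image'][80:320,150:390],(590,590),interpolation=cv2.INTER_CUBIC))
"
```

```text
tcp [0.52376507 0.10973726 0.28899676] yaw_y -18.9 tilt [ 6.2e-03 -1.0e-04 -1.0e+00] q [-0.002  0.19   1.453 -0.     1.493  0.328] t 20.225 w 0.050170119655257486 F [-0.4   0.5  -1.37] T [-0.023 -0.067 -0.026]
 shift cm [-0.13 -0.25 15.3 ] turn -0.029 or 3.113

handle top z [0.16809826 0.17355263] [0.52172438 0.09719904 0.16660553] ((522.3093872070312, 104.03695678710938), (48.126888275146484, 18.824491500854492), 69.95221710205078)
```

View pics/end.png

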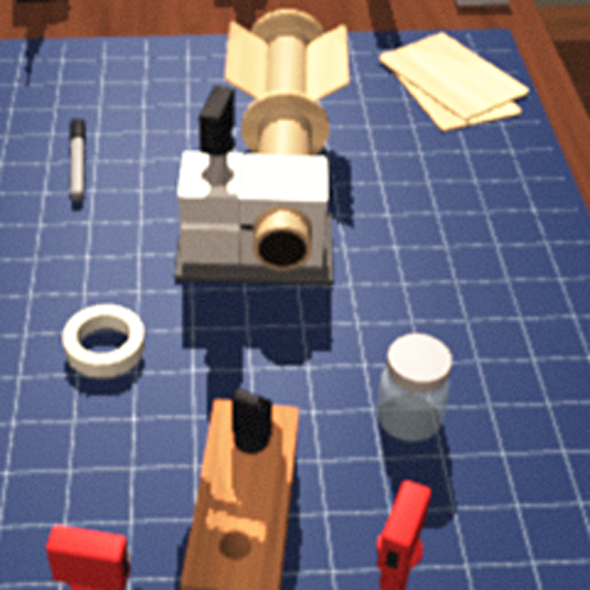

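The key stands upright and home: handle top at about 0.172 m, yaw 70°, which matches the grip with no slip. The bystanders are unmoved.

```bash
python3 -c "
from h import *
print(r.finish_job())"
```

```text
the job is handed in; nothing more can be done
None
```

I handed the job in at about 20 s: the larger key stands released and fully home in the cap screw, and the screw is tight at its stop, judged by the turning moment rising from about 0.07 to 0.30 N·m because the screw joint itself was not read.

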